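Pack the stock-taking kit

TASK

Put the stock-taking kit back in its case: set the round yellow tape measure in the mouth of the round cutout and let go of it, then press it down until it is fully home. Also press the red stapler, which is standing proud in its own cutout, fully home along its whole length. Leave all the other things, including the orange cutter in the case, as they are.

Things in the scene. Friction and masses are not known exactly. Their poses are not given: they have to be found in the camera images.
- case: Black hard case lying open, fixed to the desk. Base 210 x 310 mm (x by y), 36 mm high, with a grey rigid insert whose face is 35 mm above the desk. Origin: centre of the base's underside; z up; x points to the lid, which lies open flat beyond (30 mm high, ending 327 mm from the origin). Three cutouts, 24 mm deep: round (y -92 mm), stapler's (y +15), cutter's (y +100). Turned by up to 0.35 rad.
- round_mouth (a point): Centre of the mouth of the empty round cutout, level with the insert's face (z 35 mm); axes as the case. 63 mm across, 24 mm deep. Four sprung rubber bumps in its wall: the tape measure set in rests on them, underside 11 to 14 mm below the face (top 14 to 17 mm proud), and stays there by itself; roughly 8 to 15 N straight down pushes it past them, then it slides stiffly to the floor.
- tape_center (a point): Centre (half-way up) of the round yellow tape measure with a black disc on top: 60 mm across, 28 mm tall, edges bevelled 2 mm, 0.11 to 0.22 kg, lying flat on the desk to the left or right of the case; z up. Fully home it rests on the cutout's floor: this centre 10 mm below round_mouth, its top 4 mm above the insert's face.
- stapler_mouth (a point): Centre of the length of the stapler's cutout, level with the insert's face; axes as the case. The cutout runs along x, 133 mm long, 43 mm wide at the head end (+x), 31 mm wide at the tail end, 24 mm deep, with four sprung rubber bumps like those of the round cutout.
- stapler_head (a point): Point on the flat top of the red and black stapler, over its wide head part, 45 mm from mid-length. Stapler: 130 mm long, 30 mm tall, top 36 mm wide at the head, 26 at the tail, 0.15 to 0.31 kg. It starts straight in its cutout, on the bumps, this top about 18 mm above the insert's face; fully home 6 mm above it. Pressing takes roughly 8 to 15 N in all; pressing one end only tips it.
- stapler_tail (a point): Point on the stapler's flat top above its narrow tail part, 45 mm from the middle the other way; same height as stapler_head when level.
- cutter: Bystander: orange and aluminium cutter, 127 x 21 x 18 mm, lying low in the third cutout of the case; origin at the centre of its underside, x along its length.
- inkpad: Bystander: blue round ink-pad tin with a white top, 68 mm across, 20 mm tall, on the desk on the other side of the case from the tape measure (their sides are swapped at random); origin at the centre of its underside.
- mug_in (a point): Bystander: white mug, 92 mm tall, 80 mm across; this point is the centre of its inner floor.
- packtape: Bystander: brown cardboard roll, 96 mm across and 48 mm tall, standing flat; origin at the centre of its underside.
- staplebox: Bystander: green box, 60 x 100 x 30 mm; origin at the centre of its underside.
- stamp: Bystander: wooden hand stamp, 40 mm across the foot, 75 mm tall; origin at the centre of its underside.
- tape: The tape measure itself; origin at the centre of its underside (see tape_center).
- stapler: The stapler itself; origin at the middle of its length on its underside, x towards its head.
There are look-alikes about, which are no part of the job. Of the things like the tape, leave any that is green, purple or turquoise; of the rest the smaller one is meant.

How it is judged:
By the outcome, as a careful person would: the job done as asked, in the order asked, and still so for the second after the job is handed in, with the robot touching nothing.
It also fails if it takes over 58 s, if anything falls off the work surface, if the arm or the gripper's body presses on something with over 40 N, if the wrist force passes 120 N, or if a joint passes its speed limit or range.

ROBOT

A 7-joint arm with a two-finger parallel gripper is mounted at the origin on the work surface. World frame = base frame: x ahead of the robot, y to its left, z up, the work surface at z = 0. Lengths are in m, angles in rad, forces in N, time in s.
With the tool pointing down it reaches from about 0.425 to 0.925 m from the base axis. Payload 6.8 kg.
Tool frame: the origin (TCP) lies midway between the tips of the shut fingers; the grasp point (between the pads) lies 19 mm behind it; z points along the fingers, y is the line along which they close (so a half turn about z gives the same grasp; the last joint's range is limited). The gripper opens to 85 mm and grips with 20 to 120 N. Pads are 22 mm wide; open, the fingers measure 114 mm over their backs; the gripper's body (76 mm by 85 mm) begins 54 mm behind the grasp point. The pads swing forward as they close: fully open they stand 13 mm farther back than shut.
Start: joints at [-1.455, 0.477, 0.022, 1.555, -0.011, 1.109, -0.083], TCP at [0.15, 0.658, 0.231] pointing down, gripper open.
Joint ranges: [-2.96, 2.96], [-0.34, 2.1], [-1.41, 1.46], [0.24, 2.44], [-1.37, 4.51], [0.17, 1.92], [-2.96, 2.96]. Speed limits (rad/s): [2.39, 2.39, 3.14, 3.14, 3.14, 3.14, 3.14].

INTERFACE

Orientations are given as a unit quaternion [w, x, y, z].
In Python, from station import * gives the robot as it stands. The module is installed in compiled form; this text tells all that it offers.
- The arm moves only by the shell command python3 -m jog 'ROWS' [OPENING] [FORCE]. ROWS is JSON, a list of rows, each an object of numbers: "x", "y", "z": the shift along the tool's x, y, z in m; "ax", "ay", "az": the turn, a rotation vector about the tool's x, y, z in rad. In form: [{"x": .., "y": .., "z": .., "ax": .., "ay": .., "az": ..}, ...]. A call has 1 to 12 rows; each row is the pose to reach, as a shift and turn from the pose commanded when the call began, along the tool's axes at that moment; what a row does not reach only later rows make up. A row lasts 1/10 s, in which the tool goes at most 50 mm and 8.59 degrees, less where a joint would pass 70% of its speed; a pose out of reach is approached as far as the arm can. A call with a gripper value outside its range is refused whole. OPENING is the opening, from 0 (shut) to 1 (fully open), set as the call begins (- or left out, the last holds). The fingers move at their own pace and stop on an object; FORCE is the grip in N (left out, the last holds). Time passes only in rows, so rows that repeat a pose let the fingers close. It gives the time, the measured TCP pose, the force, the opening and the grip force at its end, in the units of the state.
- get_obs(): the state, without advancing time (a new reading comes with each control period).
- read_camera(name): name is "side" or "top"; returns the picture (400x640x3 uint8, red, green, blue); there is no depth.
- camera_params(name): a dict with "K" (3x3 intrinsics, pixels), "origin" and "attitude" of the camera in the world. Camera axes: x right, y up, looking along -z (the intrinsics and any distortion apply to the point x, -y, -z); pixel columns grow to the right and rows downward; lengths in m; the calibration is good to about 2 mm. A picture is of the moment at which its call begins. camera_params takes no time and is no camera call.
- hand_in(): hands the job in; it is judged then, once.
The state is a dict: "t": time; "q": joint angles; "joint_vel": joint speeds; "joint_torque": joint torques, N m; "eef_pos": TCP position; "tool_rot": TCP orientation; "contact_force": force on the tool from outside, world axes, zero at the start; "torque": the same for the moment, N m; "gripper_width": opening from 0.0 (shut) to 1.0 (fully open); "grasp_force": force on a finger pad.
Only numpy, scipy, OpenCV 4.12 (cv2) and the standard library are available. Lean on these libraries where they do the work, as an engineer would, in place of code of your own. Each camera call takes 0.05 s, during which the arm holds its last target. There are 200 camera calls.

## Working session

There is one attempt and no reset: what is moved stays moved. The work goes in short steps, Python scripts to look and compute and a shell command to move; the robot and the scene stay as the last step left them, time stands still between calls to the robot, and variables do not carry over. Pictures are saved under pics/ and viewed, at most 10 in all, crops included, and the job is handed in when it is done.

```bash
mkdir -p pics; python3 - <<'E'
from station import *
import cv2,numpy as np,pickle
d={}
for n in("top","side"):
    im=read_camera(n);d[n]=(im,camera_params(n));cv2.imwrite(f"pics/{n}0.png",im[:,:,::-1]);print(n,d[n][1])
pickle.dump(d,open("d0.pkl","wb"))
o=get_obs();print(o)
E
```

```text
top {'K': array([[405.23924549,   0.        , 314.45549907],
       [  0.        , 405.23924549, 200.76637489],
       [  0.        ,   0.        ,   1.        ]]), 'origin': array([ 0.21503559, -0.02080764,  1.22363413]), 'attitude': array([ 0.71538639,  0.0707849 , -0.07240333, -0.69135343])}
side {'K': array([[390.87441594,   0.        , 322.00109563],
       [  0.        , 390.87441594, 192.12667468],
       [  0.        ,   0.        ,   1.        ]]), 'origin': array([-0.31784863, -0.92590142,  0.76505454]), 'attitude': array([ 0.81110581,  0.46907059, -0.17882227, -0.30017118])}
{'t': 0.1, 'q': array([-1.4551383 ,  0.47768114,  0.02235742,  1.55637042, -0.01147337,
        1.1092832 , -0.08308536]), 'joint_vel': array([ 0.00116955, -0.00112612, -0.0001316 , -0.00193576, -0.00036849,
        0.00042966,  0.00053885]), 'joint_torque': array([ 4.88338716e-03, -5.97766864e+01,  1.61397200e+00, -2.81956959e+01,
        1.28246288e-02,  5.04791082e-03, -3.73348200e-06]), 'eef_pos': array([0.1496882 , 0.65764343, 0.23044003]), 'tool_rot': array([-1.68263406e-05,  1.11629208e-01,  9.93749601e-01, -8.06701234e-04]), 'contact_force': array([ 0.17379411, -0.5136403 , -0.61375284]), 'torque': array([ 0.00636308, -0.00325833,  0.06819025]), 'grasp_force': 0.0, 'gripper_width': 1.0012969035825898}
```

View pics/top0.png

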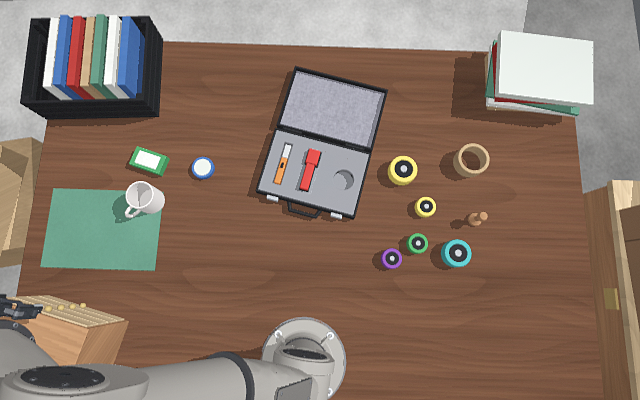

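View pics/side0.png

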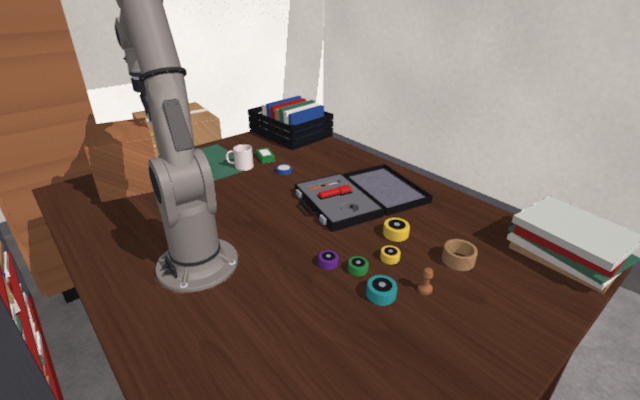

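The top view shows two yellow discs, (402,170) large and (425,207) small. There are also green (418,243), purple (392,258) and turquoise (456,253) look-alikes. The small yellow one at (425,207) fits, being the smaller of those left once the coloured ones are ruled out. The stapler is at (309,170) and the round cutout at (344,180).

```bash
cat >h.py <<'E'
import numpy as np,cv2
from scipy.spatial.transform import Rotation as R
def rot(q): return R.from_quat(np.roll(q,-1))
def ray(P,uv):
    uv=np.atleast_2d(uv).astype(float);K=P["K"]
    d=np.c_[(uv[:,0]-K[0,2])/K[0,0],-(uv[:,1]-K[1,2])/K[1,1],-np.ones(len(uv))]
    return P["origin"],rot(P["attitude"]).apply(d)
def plane(P,uv,z):
    o,d=ray(P,uv);return o+d*((z-o[2])/d[:,2])[:,None]
def proj(P,X):
    c=rot(P["attitude"]).inv().apply(np.atleast_2d(X)-P["origin"]);K=P["K"]
    return np.c_[K[0,2]+K[0,0]*c[:,0]/-c[:,2],K[1,2]-K[1,1]*c[:,1]/-c[:,2]]
def tri(P1,u1,P2,u2):
    A=[];b=[]
    for P,u in((P1,u1),(P2,u2)):
        o,d=ray(P,u);d=d[0]/np.linalg.norm(d[0]);M=np.eye(3)-np.outer(d,d);A.append(M);b.append(M@o)
    return np.linalg.lstsq(np.vstack(A),np.hstack(b),rcond=None)[0]
def blobs(m,amin=15):
    n,l,s,c=cv2.connectedComponentsWithStats(m.astype(np.uint8))
    return [(s[i,4],c[i].round(2),l==i) for i in range(1,n) if s[i,4]>=amin]
def hsv(im): return cv2.cvtColor(im,cv2.COLOR_RGB2HSV).astype(int)
E
python3 - <<'E'
import pickle
from h import *
d=pickle.load(open("d0.pkl","rb"))
for n in d:
    im,P=d[n];h=hsv(im);H,S,V=h[...,0],h[...,1],h[...,2]
    print(n)
    for nm,m in(("yellow",(H>22)&(H<34)&(S>120)&(V>80)),("red",((H<6)|(H>174))&(S>150)&(V>90)),("orange",(H>8)&(H<18)&(S>180)&(V>170))):
        for a,c,mm in blobs(m):
            if c[0]<230 or c[0]>470 or c[1]<100:continue
            hull=cv2.convexHull(np.argwhere(mm)[:,::-1].astype(np.int32));r=cv2.minAreaRect(hull)
            print(nm,a,c,np.round(r[0],1),np.round(r[1],1),round(r[2],1),plane(P,[c],.014 if nm=="yellow" else .05).round(4))
im,P=d["top"]
# insert face: grey, low sat
h=hsv(im);m=(h[...,1]<40)&(h[...,2]>90)
for a,c,mm in blobs(m,400):
    if 240<c[0]<400 and c[1]<220:
        q=np.argwhere(mm)[:,::-1];hu=cv2.convexHull(q.astype(np.int32))
        w=plane(P,hu[:,0],.035 if c[1]>130 else .03)[:,:2].astype(np.float32)
        print("grey",a,c,cv2.minAreaRect(w))
a=cv2.resize(im[110:225,240:450,::-1],None,fx=3.8,fy=3.8,interpolation=cv2.INTER_CUBIC)
cv2.imwrite("pics/crop0.png",a)
E
```

```text
top
yellow 161 [396.91 175.07] [399.7 170.8] [28.5 25.1] 69.8 [[ 0.5538 -0.2714  0.014 ]]
yellow 27 [401.   162.15] [401.1 163. ] [ 7.5 18.4] 67.6 [[ 0.5958 -0.2844  0.014 ]]
yellow 24 [403.17 176.21] [402.7 175.5] [16.1  5.1] 7.1 [[ 0.5508 -0.2907  0.014 ]]
yellow 82 [420.1  209.15] [422.3 207.5] [19.9 16.2] 69.4 [[ 0.449  -0.3411  0.014 ]]
yellow 17 [425.88 200.53] [426. 201.] [12.  4.] 0.0 [[ 0.4764 -0.3593  0.014 ]]
yellow 15 [426.87 211.53] [426.7 211.3] [ 3.6 11. ] 84.8 [[ 0.4424 -0.3616  0.014 ]]
red 402 [309.16 168.03] [308.7 169.6] [12.  40.9] 15.9 [[ 5.563e-01 -1.000e-04  5.000e-02]]
side
yellow 351 [395.76 230.78] [396. 229.] [22. 24.] 90.0 [[ 0.5659 -0.2885  0.014 ]]
yellow 199 [389.6  255.79] [390.  254.5] [17. 18.] 90.0 [[ 0.4503 -0.3608  0.014 ]]
red 132 [283.66 105.94] [285.9 104.5] [11.  36.7] 59.0 [[1.012 0.951 0.05 ]]
red 212 [335.04 191.12] [334.5 191. ] [ 7.5 32. ] 78.1 [[ 0.5483 -0.0091  0.05  ]]
grey 44230 [391.65  52.27] ((0.8150704503059387, -0.03135061264038086), (0.6649109721183777, 2.1399757862091064), 2.1798946857452393)
grey 5220 [332.49 108.76] ((0.7608007192611694, -0.0657801479101181), (0.2918086051940918, 0.19088202714920044), 76.42601776123047)
grey 5408 [315.6  172.68] ((0.550400972366333, -0.013295739889144897), (0.29789984226226807, 0.19893468916416168), 76.45175170898438)
```

View pics/crop0.png

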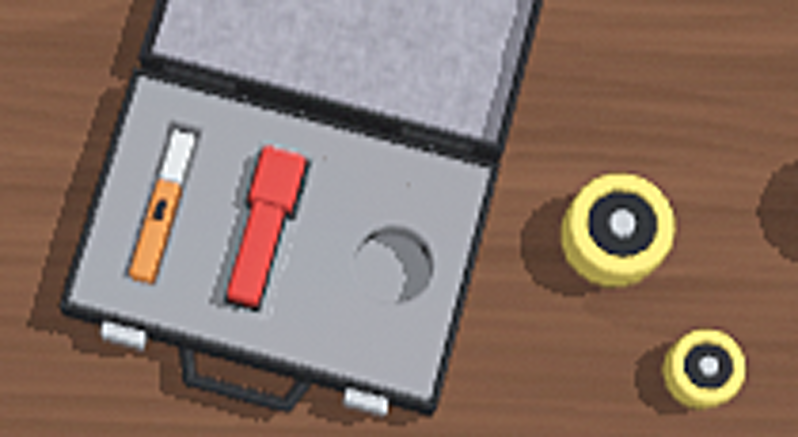

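The enlarged crop confirms it: the small yellow disc with a black top, at about (425.5,206.8), is 20 px across, which matches 60 mm. The empty round cutout is at about (344,180). I'll refine these positions and work out the first move.

```bash
cat >>h.py <<'E'
def shift(o,target,yawy=None):
    """tool-axes shift to world TCP target; az to put tool y along world yaw yawy (mod pi), tool down"""
    T=rot(o["tool_rot"]);s=T.inv().apply(np.array(target)-o["eef_pos"])
    a=None
    if yawy is not None:
        y=T.as_matrix()[:,1];e=(yawy-np.arctan2(y[1],y[0])+np.pi/2)%np.pi-np.pi/2;a=-e
    return s.round(4),a
E
python3 - <<'E'
import pickle
from h import *
from scipy.optimize import least_squares
d=pickle.load(open("d0.pkl","rb"))
pts={}
for n,(x0,x1,y0,y1) in(("top",(410,440,192,222)),("side",(376,404,240,268))):
    im,P=d[n];h=hsv(im);H,S,V=[h[y0:y1,x0:x1,i] for i in range(3)]
    yel=((H>18)&(H<38)&(S>90)&(V>80)).astype(np.uint8)
    # black disc on top: hull of dark pixels, plus bright hub
    c,_=cv2.findContours(yel,cv2.RETR_CCOMP,cv2.CHAIN_APPROX_NONE)[:2]
    big=cv2.convexHull(np.argwhere(yel)[:,::-1].astype(np.int32))
    f=np.zeros_like(yel);cv2.fillPoly(f,[big],1);ins=f*(1-yel)
    q=np.argwhere(ins)[:,::-1]+[x0,y0];b=big[:,0]+[x0,y0]
    print(n,"disc",q.mean(0),len(q),plane(P,[q.mean(0)],.028).round(4),"hull ctr",cv2.minEnclosingCircle(b.astype(np.float32)))
    pts[n]=q.mean(0)
print("tri",tri(d["top"][1],pts["top"],d["side"][1],pts["side"]).round(4))
im,P=d["top"];g=cv2.cvtColor(im,cv2.COLOR_RGB2GRAY)
print(g[168:192,332:358])
h=hsv(im)
m=((h[...,0]<6)|(h[...,0]>174))&(h[...,1]>150)&(h[...,2]>90)
a,c,mm=max(blobs(m[140:200,290:330]),key=lambda b:b[0]);q=np.argwhere(mm)[:,::-1]+[290,140]
w=plane(P,q,.053)[:,:2].astype(np.float32);print("stapler",cv2.minAreaRect(w))
E
```

```text
top disc [425.64227642 206.17886179] 123 [[ 0.456  -0.3543  0.028 ]] hull ctr ((424.7608642578125, 206.5956573486328), 10.852226257324219)
side disc [393.35714286 247.52380952] 168 [[ 0.4752 -0.3527  0.028 ]] hull ctr ((392.0, 250.0), 14.866168975830078)
tri [ 0.4596 -0.3566  0.036 ]
[[171 170 170 171 170 169 172 172 174 175 176 176 176 175 175 172 172 171
  170 170 170 171 170 169 170 170]
 [169 170 170 170 170 173 175 171 171 150 141 140 147 152 158 172 176 174
  172 169 171 170 171 171 170 169]
 [170 169 170 171 174 176 151 144 117 106 101 100 104 108 110 128 149 171
  174 172 171 170 170 169 171 171]
 [170 172 171 175 176 125  80  81 100  99 107 100  98  92  94  95 106 132
  162 178 173 170 171 171 169 171]
 [171 171 175 166 119  37  65 114 120 121 124 123 123 119 113  99  91  97
  122 162 176 173 170 170 170 170]
 [170 173 174 136  80 165 167 120 122 127 124 126 127 128 126 121 114  91
   97 124 161 177 171 171 169 170]
 [172 175 155 141 163 180 178 167 168 118 123 124 126 127 126 127 129 115
   78  72 122 180 173 171 170 171]
 [172 177 127 169 174 173 175 175 176 166 167 117 12
[... 1217 characters left out ...]
121
  122 145 171 174 170 172 171 171]
 [172 172 171 171 169 172 172 172 170 172 171 173 174 137 122 125 122 126
  147 172 173 171 171 172 170 173]
 [170 172 171 171 170 170 169 171 172 173 173 174 177 115 120 102 136 159
  170 174 173 170 171 171 171 172]
 [172 170 172 172 173 171 170 169 167 166 168 167 145 133 149 156 170 172
  173 172 171 171 172 171 173 173]
 [172 172 171 172 172 171 172 170 169 170 171 171 165 168 171 172 174 173
  172 171 171 171 173 171 172 172]
 [170 172 172 172 170 171 172 172 173 172 170 172 173 173 172 171 173 171
  171 172 172 171 172 172 172 173]]
stapler ((0.5511575937271118, 0.0005943290889263153), (0.03613964468240738, 0.1270621418952942), 76.84915161132812)
```

```bash
python3 - <<'E'
import pickle
from h import *
from station import *
from scipy.optimize import least_squares
from scipy.ndimage import map_coordinates
d=pickle.load(open("d0.pkl","rb"));im,P=d["top"];g=cv2.cvtColor(im,cv2.COLOR_RGB2GRAY).astype(float)
c0=np.array([343.3,179.2]);pt=[]
for a in np.radians(np.arange(-165,75,6)):
    r=np.arange(13.5,7,-.1);u=c0+np.outer(r,[np.cos(a),np.sin(a)]);v=map_coordinates(g,[u[:,1],u[:,0]],order=1)
    i=np.argmax(v<145)
    if v[i]<145: pt.append(u[i])
w=plane(P,pt,.035)[:,:2]
f=least_squares(lambda p:np.hypot(*(w-p[:2]).T)-p[2],[.53,-.1,.031],loss="soft_l1",f_scale=.001)
print("mouth",f.x,np.abs(f.fun).mean(),len(pt), proj(P,[*f.x[:2],.035]))
o=get_obs();y=rot(o["tool_rot"]).as_matrix()[:,1];print("yaw y",np.degrees(np.arctan2(y[1],y[0])))
for t in([.52,.3,.23],[.54,0,.22],[.456,-.355,.15],):print(shift(o,t))
E
```

```text
mouth [ 0.52969019 -0.1043572   0.03160135] 0.00024705359553672503 38 [[343.26479456 179.04493657]]
yaw y 77.18150744553523
(array([-0.4404, -0.2666,  0.0009]), None)
(array([-0.5265, -0.5546,  0.0114]), None)
(array([-0.5233, -0.9193,  0.082 ]), None)
```

```bash
python3 -m jog '[{"x":-0.44,"y":-0.267},{"x":-0.44,"y":-0.267},{"x":-0.44,"y":-0.267},{"x":-0.44,"y":-0.267},{"x":-0.44,"y":-0.267},{"x":-0.44,"y":-0.267},{"x":-0.44,"y":-0.267},{"x":-0.44,"y":-0.267},{"x":-0.44,"y":-0.267},{"x":-0.44,"y":-0.267},{"x":-0.44,"y":-0.267}]' 1 25
python3 - <<'E'
from h import *;from station import *
o=get_obs();print(shift(o,[.54,0,.22]),shift(o,[.456,-.355,.13]))
E
```

```text
(array([-0.5265, -0.5546,  0.0114]), None) (array([-0.5233, -0.9193,  0.102 ]), None)validation failed for argument at $[0]...
```

```bash
python3 -m jog '[{"x":-0.04,"y":-0.025,"z":0,"ax":0,"ay":0,"az":0},{"x":-0.08,"y":-0.05,"z":0,"ax":0,"ay":0,"az":0},{"x":-0.12,"y":-0.075,"z":0,"ax":0,"ay":0,"az":0},{"x":-0.16,"y":-0.1,"z":0,"ax":0,"ay":0,"az":0},{"x":-0.2,"y":-0.125,"z":0,"ax":0,"ay":0,"az":0},{"x":-0.24,"y":-0.15,"z":0,"ax":0,"ay":0,"az":0},{"x":-0.28,"y":-0.175,"z":0,"ax":0,"ay":0,"az":0},{"x":-0.32,"y":-0.2,"z":0,"ax":0,"ay":0,"az":0},{"x":-0.36,"y":-0.225,"z":0,"ax":0,"ay":0,"az":0},{"x":-0.4,"y":-0.25,"z":0,"ax":0,"ay":0,"az":0},{"x":-0.44,"y":-0.267,"z":0,"ax":0,"ay":0,"az":0}]' 1 25
python3 - <<'E'
from h import *;from station import *
o=get_obs();print(shift(o,[.54,0,.22]),shift(o,[.456,-.355,.13]))
E
```

```text
t: 1.2
eef_pos: [0.5205, 0.2975, 0.2311]
tool_rot: [-0.0, 0.112, 0.994, -0.0]
contact_force: [0.9, 1.0, 0.8]
gripper_width: 1.001
grasp_force: 0.0
(array([-0.0854, -0.2857,  0.0113]), None) (array([-0.0827, -0.6504,  0.1017]), None)
```

```bash
python3 -m jog '[{"x":-0.085,"y":-0.286,"z":0.01,"ax":0,"ay":0,"az":0},{"x":-0.085,"y":-0.286,"z":0.01,"ax":0,"ay":0,"az":0},{"x":-0.085,"y":-0.286,"z":0.01,"ax":0,"ay":0,"az":0},{"x":-0.085,"y":-0.286,"z":0.01,"ax":0,"ay":0,"az":0},{"x":-0.085,"y":-0.286,"z":0.01,"ax":0,"ay":0,"az":0},{"x":-0.085,"y":-0.286,"z":0.01,"ax":0,"ay":0,"az":0},{"x":-0.083,"y":-0.65,"z":0.1,"ax":0,"ay":0,"az":0},{"x":-0.083,"y":-0.65,"z":0.1,"ax":0,"ay":0,"az":0},{"x":-0.083,"y":-0.65,"z":0.1,"ax":0,"ay":0,"az":0},{"x":-0.083,"y":-0.65,"z":0.1,"ax":0,"ay":0,"az":0},{"x":-0.083,"y":-0.65,"z":0.1,"ax":0,"ay":0,"az":0},{"x":-0.083,"y":-0.65,"z":0.1,"ax":0,"ay":0,"az":0}]'
python3 -m jog '[{"x":0,"y":-0.072,"z":0.02,"ax":0,"ay":0,"az":0},{"x":0,"y":-0.072,"z":0.02,"ax":0,"ay":0,"az":0},{"x":0,"y":-0.072,"z":0.02,"ax":0,"ay":0,"az":0}]'
python3 - <<'E'
from h import *;from station import *
o=get_obs();print(shift(o,[.456,-.355,.13],np.radians(76.5)))
E
```

```text
t: 2.4
eef_pos: [0.472, -0.2827, 0.1487]
tool_rot: [-0.0, 0.111, 0.994, 0.0]
contact_force: [0.4, 0.7, 0.2]
gripper_width: 1.001
grasp_force: 0.0
t: 2.7
eef_pos: [0.4537, -0.3555, 0.1282]
tool_rot: [-0.001, 0.115, 0.993, -0.001]
contact_force: [0.6, 0.6, 0.3]
gripper_width: 1.0
grasp_force: 0.0
(array([-0.0021,  0.001 , -0.0018]), np.float64(0.004931962816044466))
```

```bash
python3 -m jog '[{"x":-0.002,"y":0.001,"z":0.05,"ax":0,"ay":0,"az":0},{"x":-0.002,"y":0.001,"z":0.09,"ax":0,"ay":0,"az":0},{"x":-0.002,"y":0.001,"z":0.11,"ax":0,"ay":0,"az":0},{"x":-0.002,"y":0.001,"z":0.12,"ax":0,"ay":0,"az":0},{"x":-0.002,"y":0.001,"z":0.12,"ax":0,"ay":0,"az":0}]'
python3 -m jog '[{"x":0,"y":0,"z":0,"ax":0,"ay":0,"az":0},{"x":0,"y":0,"z":0,"ax":0,"ay":0,"az":0},{"x":0,"y":0,"z":0,"ax":0,"ay":0,"az":0},{"x":0,"y":0,"z":0,"ax":0,"ay":0,"az":0},{"x":0,"y":0,"z":0,"ax":0,"ay":0,"az":0},{"x":0,"y":0,"z":0,"ax":0,"ay":0,"az":0},{"x":0,"y":0,"z":0,"ax":0,"ay":0,"az":0},{"x":0,"y":0,"z":0,"ax":0,"ay":0,"az":0}]' 0 30
python3 - <<'E'
from station import *
import cv2
im=read_camera("side");cv2.imwrite("pics/s1.png",cv2.resize(im[200:290,340:450,::-1],None,fx=5,fy=5,interpolation=cv2.INTER_CUBIC))
E
```

```text
t: 3.2
eef_pos: [0.4588, -0.3496, 0.0083]
tool_rot: [-0.001, 0.111, 0.994, 0.001]
contact_force: [0.5, -0.4, 0.5]
gripper_width: 0.998
grasp_force: 0.0
t: 4.0
eef_pos: [0.4601, -0.3518, 0.0113]
tool_rot: [0.002, 0.112, 0.994, -0.001]
contact_force: [-0.8, 0.9, 4.3]
gripper_width: 0.681
grasp_force: 31.6
```

View pics/s1.png

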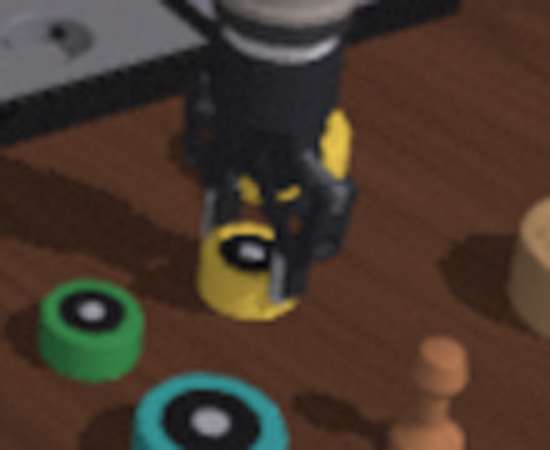

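Side view: the fingers hold the yellow tape measure at (389,252), and the near fingertip ends at about (397,260). I'll work out how high that tip is.

```bash
python3 - <<'E'
from h import *;from station import *
P=camera_params("side");o=get_obs();print(o["eef_pos"],o["contact_force"])
for r in(.030,.034,.040):
  for z in(0,.008,.016): print(r,z,proj(P,[*(o["eef_pos"][:2]-r*np.array([.23,.973])),z]).round(1))
E
```

```text
[ 0.46005416 -0.35179187  0.01129305] [-1.02008659 -0.26995325  5.17779937]
0.03 0 [[394.9 262.3]]
0.03 0.008 [[395.2 260.2]]
0.03 0.016 [[395.5 258.2]]
0.034 0 [[395.7 263.1]]
0.034 0.008 [[396. 261.]]
0.034 0.016 [[396.3 258.9]]
0.04 0 [[397.  264.3]]
0.04 0.008 [[397.2 262.2]]
0.04 0.016 [[397.5 260.1]]
```

```bash
python3 -m jog '[{"x":0,"y":0,"z":-0.02,"ax":0,"ay":0,"az":0},{"x":0,"y":0,"z":-0.06,"ax":0,"ay":0,"az":0},{"x":0,"y":0,"z":-0.08,"ax":0,"ay":0,"az":0},{"x":0,"y":0,"z":-0.08,"ax":0,"ay":0,"az":0},{"x":0,"y":0,"z":-0.08,"ax":0,"ay":0,"az":0}]'
python3 - <<'E'
import pickle
from h import *
from station import *
from scipy.optimize import least_squares
from scipy.ndimage import map_coordinates
d=pickle.load(open("d0.pkl","rb"));im,P=d["top"];b=im[...,0].astype(float)
c0=np.array([425.6,206.2]);print(b[196:217,415:437].astype(int))
def fit(z,hi,lo,r0,sgn,rad):
    pt=[]
    for a in np.radians(np.arange(0,360,8)):
        r=np.arange(*rad);u=c0+np.outer(r,[np.cos(a),np.sin(a)]);v=map_coordinates(b,[u[:,1],u[:,0]],order=1)
        i=np.argmax(v>hi)
        if v[i]>hi: pt.append(u[i])
    w=plane(P,pt,z)[:,:2]
    f=least_squares(lambda p:np.hypot(*(w-p[:2]).T)-p[2],[.456,-.355,r0],loss="soft_l1",f_scale=.001);return f.x.round(4),np.abs(f.fun).mean()
print(fit(.028,130,0,.018,1,(3.5,9,.1)))
o=get_obs();print(o["eef_pos"],o["contact_force"],shift(o,[.5297,-.1044,.09],np.radians(76.5)))
for n in("top","side"):
    i2=read_camera(n);pickle.dump(i2,open(n+"1.pkl","wb"))
E
```

```text
t: 4.55
eef_pos: [0.4593, -0.3506, 0.09]
tool_rot: [0.001, 0.111, 0.994, -0.0]
contact_force: [-0.0, -0.3, -1.4]
gripper_width: 0.684
grasp_force: 33.7
[[125 126 125 127 126 124 118 112 115 129 128 133 123 110 114 119 126 129
  130 131 129 131]
 [124 126 122 125 120 113 133 229 251 255 255 255 255 255 212 153 116 125
  130 131 132 131]
 [127 125 121 117 119 208 255 255 255 255 255 255 255 255 255 255 221 108
  122 130 132 132]
 [135 131 125 118 225 255 255 255 255 248 220 222 250 255 255 255 255 255
  102 118 126 127]
 [ 99  95 122 188 255 255 255 220 186 152 107 112 157 190 203 255 255 255
  230  99 115 120]
 [ 84 117 152 247 255 255 223 103  25  37  41  41  39  33  75 195 251 255
  255 191 106 119]
 [103 155 196 255 255 251 104  35  46  49  49  51  51  51  42  40 162 255
  255 255 117 126]
 [137 159 246 255 255 171  29  50  51  43  39  90  36  46  49  45  57 232
  255 255 194 120]
 [162 159 255 255 255  55  41  52  50 103 220 211 212 139  43  54  45 128
  255 255 255 110]
 [166 158 254 255 255  21  48  55  59 191 225 215 221 223  40  50  44  82
  255 255 255 105]
 [165 159 255 255 
[... 522 characters left out ...]
 255 249 124 117]
 [ 99 159 167 160 192 255 255 255 255 220 225 169 169 174 255 255 255 255
  255 173 115 126]
 [ 81 107 175 165 164 201 244 255 255 255 255 255 255 255 255 255 255 255
  207 117 122 128]
 [ 84  81 134 173 168 164 188 230 255 255 255 255 255 255 255 255 244 181
  122 117 123 126]
 [ 88  84  89 118 161 171 165 178 199 209 231 234 236 238 214 194 163 108
  120 122 124 125]
 [ 92  93  88  83 109 132 158 155 168 167 183 184 179 179 136 123 119 123
  125 127 128 129]]
(array([ 0.4571, -0.3552,  0.0189]), np.float64(0.0004022745168189725))
[ 0.45931396 -0.35063403  0.08998161] [-0.02714139 -0.25320939 -1.40679375] (array([-0.0141,  0.2557,  0.    ]), np.float64(0.0121564327598922))
```

```bash
python3 -m jog '[{"x":-0.014,"y":0.256,"z":0,"ax":0,"ay":0,"az":0},{"x":-0.014,"y":0.256,"z":0,"ax":0,"ay":0,"az":0},{"x":-0.014,"y":0.256,"z":0,"ax":0,"ay":0,"az":0},{"x":-0.014,"y":0.256,"z":0,"ax":0,"ay":0,"az":0},{"x":-0.014,"y":0.256,"z":0.01,"ax":0,"ay":0,"az":0},{"x":-0.014,"y":0.256,"z":0.02,"ax":0,"ay":0,"az":0},{"x":-0.014,"y":0.256,"z":0.02,"ax":0,"ay":0,"az":0},{"x":-0.014,"y":0.256,"z":0.02,"ax":0,"ay":0,"az":0}]'
python3 - <<'E'
import pickle
from h import *
from station import *
print([get_obs()["eef_pos"].round(4)])
t=read_camera("top");s=read_camera("side");pickle.dump((t,s),open("d2.pkl","wb"))
print(get_obs()["eef_pos"].round(4))
a=cv2.resize(t[135:225,290:410],None,fx=5,fy=5,interpolation=cv2.INTER_CUBIC)[:,:,::-1]
b=cv2.resize(s[150:240,305:405],None,fx=5,fy=5,interpolation=cv2.INTER_CUBIC)[:,:,::-1]
cv2.imwrite("pics/p2.png",np.hstack([a[:,:400],b[:,:400]]))
E
```

```text
t: 5.45
eef_pos: [0.5283, -0.1057, 0.0686]
tool_rot: [-0.001, 0.112, 0.994, -0.001]
contact_force: [-0.0, -1.4, -1.4]
gripper_width: 0.681
grasp_force: 33.7
[array([ 0.5283, -0.1057,  0.0686])]
[ 0.5288 -0.1068  0.0694]
```

View pics/p2.png

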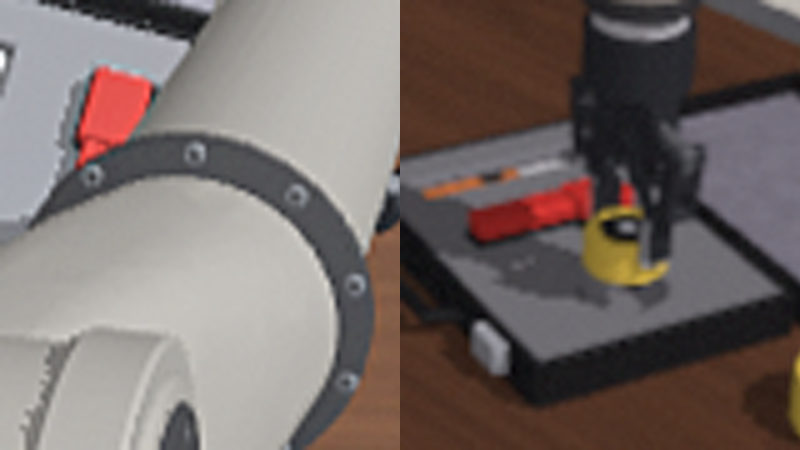

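Top view: the arm hides the cutout. Side view: the tape hangs over the cutout with its hub near (350,195). I'll compare the hub and the mouth in the side view's own frame.

```bash
python3 - <<'E'
import pickle
from h import *
from station import *
from scipy.optimize import least_squares
d=pickle.load(open("d0.pkl","rb"));s0=d["side"][0];P=d["side"][1];s2=pickle.load(open("d2.pkl","rb"))[1];s1=pickle.load(open("side1.pkl","rb"))
T=d["top"][1]
g=lambda im:cv2.cvtColor(im,cv2.COLOR_RGB2GRAY).astype(float)
def hub(im,c,r=4):
    x,y=np.round(c).astype(int);w=np.clip(g(im)[y-r:y+r+1,x-r:x+r+1]-110,0,None);sat=hsv(im)[y-r:y+r+1,x-r:x+r+1,1];w[sat>60]=0
    yy,xx=np.mgrid[y-r:y+r+1,x-r:x+r+1];return np.array([(w*xx).sum(),(w*yy).sum()])/w.sum(),w.sum()
h0,_=hub(s0,proj(P,[.457,-.355,.028])[0]);print("hub0",h0,plane(P,[h0],.028),"top says .4571 -.3552; proj",proj(P,[.4571,-.3552,.028]))
t0,_=hub(d["top"][0],[425.8,205]);print("hub top",t0,plane(T,[t0],.028))
e1=[.4593,-.3506,.09]
for nm,im,e in(("s1",s1,np.array(e1)),("s2",s2,np.array([.5287,-.1062,.069]))):
    h,w=hub(im,proj(P,e+[0,0,.017])[0]);print(nm,h,w,"plane",plane(P,[h],e[2]+.0167),e, "proj of TCP axis",proj(P,e+[0,0,.0167]))
c=proj(P,[.5297,-.1044,.035])[0];print("mouth proj",c)
x,y=np.round(c).astype(int);print(x,y);print(g(s0)[y-10:y+11,x-15:x+16].astype(int))
x,y=350,195;print(g(s2)[y-5:y+6,x-8:x+9].astype(int))
E
```

```text
hub0 [390.04       250.45714286] [[ 0.45645252 -0.35553859  0.028     ]] top says .4571 -.3552; proj [[390.0945036  250.31704826]]
hub top [426.21382397 205.71854799] [[ 0.45744159 -0.35603521  0.028     ]]
s1 [393.46099291 226.5177305 ] 141.0 plane [[ 0.46847196 -0.34869761  0.1067    ]] [ 0.4593 -0.3506  0.09  ] proj of TCP axis [[391.92688188 227.9562645 ]]
s2 [350.15384615 195.        ] 26.0 plane [[ 0.52671482 -0.10862362  0.0857    ]] [ 0.5287 -0.1062  0.069 ] proj of TCP axis [[350.07256671 194.54651554]]
mouth proj [349.28595748 206.65312446]
349 207
[[110 112 109 110 110 109 110 111 110 109 111 110 110 109 110 111 110 110
  110 109 110 111 110 111 111 110 109 110 109 112 111]
 [108 109 110 109 110 110 109 109 110 109 110 110 109 110 109 111 110 111
  110 110 110 109 110 110 110 111 111 111 109 111 111]
 [110 110 110 110 110 110 110 110 109 109 110 110 110 110 111 110 110 109
  110 109 109 110 109 109 110 108 108 111 110 112 110]
 [109 111 110 109 108 110 110 110 109 109 109 110 109 110 111 109 110 108
  111 109 110 110 110 109 110 111 109 110 108 109 111]
 [110 109 108 109 1
[... 2256 characters left out ...]
 41  59  74  86  98 121 126 116 101  64  28  29  27  29  32]
 [ 85  78  72 115 125 119 126 140 139 122 113  78  27  28  30  29  34]
 [ 78  95 104 130 122  84  71  54  54  54  72  70  41  32  31  26  37]
 [ 74 106  98  56  19  22  47  81  97  80  50  65  70  47  26  28  32]
 [ 98 115  95  51  18  20  56 110 132 114  69  79  88  54  26  31  28]
 [110 114 110  79  26  17  34  65  79  76  62  84  87  48  29  30  31]
 [109 115 117 100  69  47  31  21  20  17  46  87  85  39  33  35  38]
 [107 114 117 118 111  91  78  78  75  74  73  90  84  42  39  40  45]
 [107 114 119 123 123 120 122 122 122 121 105  97  82  41  39  40  50]
 [109 114 119 123 125 129 131 131 131 131 109  95  85  41  35  36  46]]
```

```bash
python3 -m jog '[{"x":-0.001,"y":0.002,"z":0.01,"ax":0,"ay":0,"az":0},{"x":-0.001,"y":0.002,"z":0.018,"ax":0,"ay":0,"az":0},{"x":-0.001,"y":0.002,"z":0.022,"ax":0,"ay":0,"az":0},{"x":-0.001,"y":0.002,"z":0.024,"ax":0,"ay":0,"az":0},{"x":-0.001,"y":0.002,"z":0.024,"ax":0,"ay":0,"az":0}]'
python3 -m jog '[{"x":0,"y":0,"z":0.002,"ax":0,"ay":0,"az":0},{"x":0,"y":0,"z":0.004,"ax":0,"ay":0,"az":0},{"x":0,"y":0,"z":0.004,"ax":0,"ay":0,"az":0}]'
python3 - <<'E'
from station import *
o=get_obs();print(o["eef_pos"].round(4),o["contact_force"].round(2),o["torque"].round(3))
E
```

```text
t: 6.05
eef_pos: [0.5305, -0.1028, 0.0449]
tool_rot: [-0.0, 0.112, 0.994, -0.0]
contact_force: [0.4, -0.4, -2.0]
gripper_width: 0.676
grasp_force: 33.7
t: 6.35
eef_pos: [0.5308, -0.1025, 0.0411]
tool_rot: [-0.0, 0.112, 0.994, 0.0]
contact_force: [0.0, 0.3, -1.6]
gripper_width: 0.68
grasp_force: 33.7
[ 0.5308 -0.1025  0.0411] [ 0.05  0.25 -1.58] [-0.025 -0.028 -0.016]
```

```bash
python3 -m jog '[{"x":0,"y":0,"z":0.002,"ax":0,"ay":0,"az":0},{"x":0,"y":0,"z":0.003,"ax":0,"ay":0,"az":0},{"x":0,"y":0,"z":0.003,"ax":0,"ay":0,"az":0}]'
python3 -m jog '[{"x":0,"y":0,"z":0.002,"ax":0,"ay":0,"az":0},{"x":0,"y":0,"z":0.003,"ax":0,"ay":0,"az":0},{"x":0,"y":0,"z":0.003,"ax":0,"ay":0,"az":0}]'
python3 - <<'E'
from station import *
import cv2
o=get_obs();print(o["eef_pos"].round(4),o["contact_force"].round(2),o["torque"].round(3))
s=read_camera("side");cv2.imwrite("pics/p3.png",cv2.resize(s[165:235,315:385,::-1],None,fx=8,fy=8,interpolation=cv2.INTER_CUBIC))
E
```

```text
t: 6.65
eef_pos: [0.5308, -0.1026, 0.0382]
tool_rot: [-0.0, 0.112, 0.994, 0.0]
contact_force: [-0.0, 0.7, -2.1]
gripper_width: 0.684
grasp_force: 33.7
t: 6.95
eef_pos: [0.5308, -0.1026, 0.0352]
tool_rot: [-0.0, 0.112, 0.994, 0.0]
contact_force: [0.4, -0.4, -1.1]
gripper_width: 0.676
grasp_force: 33.8
[ 0.5308 -0.1026  0.0352] [ 0.37 -0.43 -1.12] [ 0.006 -0.032 -0.011]
```

View pics/p3.png

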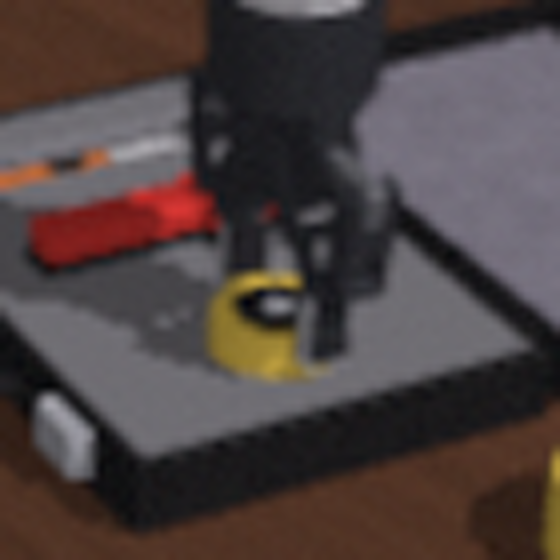

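The tape has gone into the mouth freely: its rim ends at px (349,212), it is 10 mm in, and there is no contact force yet. I'll lower it 2 mm more, then release.

```bash
python3 -m jog '[{"x":0,"y":0,"z":0.001,"ax":0,"ay":0,"az":0},{"x":0,"y":0,"z":0.002,"ax":0,"ay":0,"az":0},{"x":0,"y":0,"z":0.002,"ax":0,"ay":0,"az":0}]'
python3 -m jog '[{"x":0,"y":0,"z":0,"ax":0,"ay":0,"az":0},{"x":0,"y":0,"z":0,"ax":0,"ay":0,"az":0},{"x":0,"y":0,"z":0,"ax":0,"ay":0,"az":0},{"x":0,"y":0,"z":0,"ax":0,"ay":0,"az":0},{"x":0,"y":0,"z":0,"ax":0,"ay":0,"az":0},{"x":0,"y":0,"z":0,"ax":0,"ay":0,"az":0},{"x":0,"y":0,"z":-0.05,"ax":0,"ay":0,"az":0},{"x":0,"y":0,"z":-0.06,"ax":0,"ay":0,"az":0},{"x":0,"y":0,"z":-0.06,"ax":0,"ay":0,"az":0}]' 1
python3 -m jog '[{"x":0,"y":0,"z":0,"ax":0,"ay":0,"az":0},{"x":0,"y":0,"z":0,"ax":0,"ay":0,"az":0},{"x":0,"y":0,"z":0,"ax":0,"ay":0,"az":0},{"x":0,"y":0,"z":0,"ax":0,"ay":0,"az":0},{"x":0,"y":0,"z":0,"ax":0,"ay":0,"az":0},{"x":0,"y":0,"z":0,"ax":0,"ay":0,"az":0},{"x":0,"y":0,"z":0,"ax":0,"ay":0,"az":0},{"x":0,"y":0,"z":0,"ax":0,"ay":0,"az":0},{"x":0,"y":0,"z":0,"ax":0,"ay":0,"az":0},{"x":0,"y":0,"z":0,"ax":0,"ay":0,"az":0}]' 0
python3 - <<'E'
from station import *
import cv2
o=get_obs();print(o["eef_pos"].round(4),o["contact_force"].round(2))
s=read_camera("side");cv2.imwrite("pics/p4.png",cv2.resize(s[165:235,315:385,::-1],None,fx=8,fy=8,interpolation=cv2.INTER_CUBIC))
E
```

```text
t: 7.3
eef_pos: [0.5313, -0.1024, 0.0334]
tool_rot: [0.0, 0.112, 0.994, 0.0]
contact_force: [1.1, 1.1, -1.4]
gripper_width: 0.678
grasp_force: 33.8
t: 8.2
eef_pos: [0.5324, -0.1028, 0.0951]
tool_rot: [0.002, 0.112, 0.994, 0.0]
contact_force: [0.1, -0.2, -0.2]
gripper_width: 1.0
grasp_force: 0.0
t: 9.2
eef_pos: [0.5309, -0.1026, 0.0933]
tool_rot: [0.0, 0.112, 0.994, 0.0]
contact_force: [-0.1, 0.2, 0.3]
gripper_width: -0.004
grasp_force: 0.0
[ 0.5309 -0.1026  0.0933] [-0.07  0.24  0.35]
```

View pics/p4.png

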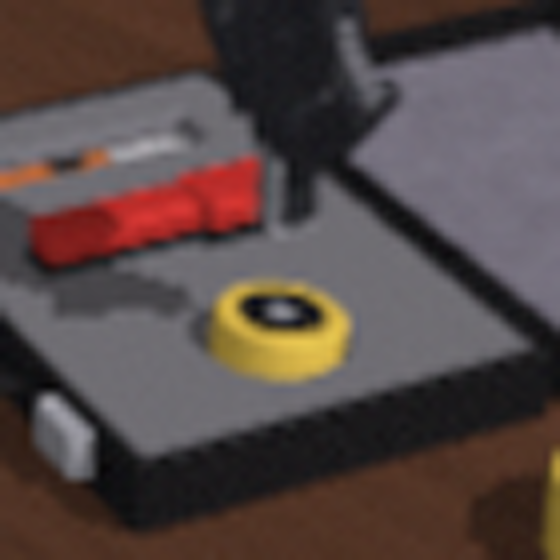

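Side view: the tape sits level on the bumps with its hub at (350,204), about 15 mm proud, and it has been released. Next I press it with the fingers shut.

```bash
python3 -m jog '[{"x":0.001,"y":-0.001,"z":0.02,"ax":0,"ay":0,"az":0},{"x":0.001,"y":-0.001,"z":0.034,"ax":0,"ay":0,"az":0},{"x":0.001,"y":-0.001,"z":0.04,"ax":0,"ay":0,"az":0},{"x":0.001,"y":-0.001,"z":0.042,"ax":0,"ay":0,"az":0},{"x":0.001,"y":-0.001,"z":0.044,"ax":0,"ay":0,"az":0},{"x":0.001,"y":-0.001,"z":0.044,"ax":0,"ay":0,"az":0}]'
python3 -m jog '[{"x":0,"y":0,"z":0.002,"ax":0,"ay":0,"az":0},{"x":0,"y":0,"z":0.004,"ax":0,"ay":0,"az":0},{"x":0,"y":0,"z":0.006,"ax":0,"ay":0,"az":0},{"x":0,"y":0,"z":0.007,"ax":0,"ay":0,"az":0},{"x":0,"y":0,"z":0.008,"ax":0,"ay":0,"az":0},{"x":0,"y":0,"z":0.008,"ax":0,"ay":0,"az":0}]'
```

```text
t: 9.85
eef_pos: [0.5299, -0.1034, 0.0495]
tool_rot: [0.0, 0.112, 0.994, 0.0]
contact_force: [-0.8, -0.4, -0.3]
gripper_width: 0.001
grasp_force: 0.0
t: 10.45
eef_pos: [0.5293, -0.1037, 0.0419]
tool_rot: [-0.0, 0.112, 0.994, 0.0]
contact_force: [-3.6, 0.2, 6.3]
gripper_width: 0.001
grasp_force: 3.0
```

```bash
python3 -m jog '[{"x":0,"y":0,"z":0.002,"ax":0,"ay":0,"az":0},{"x":0,"y":0,"z":0.003,"ax":0,"ay":0,"az":0},{"x":0,"y":0,"z":0.003,"ax":0,"ay":0,"az":0},{"x":0,"y":0,"z":0.004,"ax":0,"ay":0,"az":0},{"x":0,"y":0,"z":0.004,"ax":0,"ay":0,"az":0}]'
python3 -m jog '[{"x":0,"y":0,"z":0.001,"ax":0,"ay":0,"az":0},{"x":0,"y":0,"z":0.002,"ax":0,"ay":0,"az":0},{"x":0,"y":0,"z":0.002,"ax":0,"ay":0,"az":0},{"x":0,"y":0,"z":0.002,"ax":0,"ay":0,"az":0}]'
```

```text
t: 10.95
eef_pos: [0.5292, -0.1035, 0.039]
tool_rot: [-0.0, 0.112, 0.994, 0.001]
contact_force: [-7.4, 1.5, 21.6]
gripper_width: -0.0
grasp_force: 10.5
t: 11.35
eef_pos: [0.5292, -0.1035, 0.0389]
tool_rot: [-0.0, 0.112, 0.994, 0.001]
contact_force: [-14.1, 2.6, 43.8]
gripper_width: 0.0
grasp_force: 21.8
```

```bash
python3 -m jog '[{"x":0,"y":0,"z":-0.03,"ax":0,"ay":0,"az":0},{"x":0,"y":0,"z":-0.07,"ax":0,"ay":0,"az":0},{"x":0,"y":0,"z":-0.085,"ax":0,"ay":0,"az":0},{"x":0,"y":0,"z":-0.085,"ax":0,"ay":0,"az":0}]' 1
python3 - <<'E'
from h import *;from station import *
o=get_obs();print(o["q"].round(2),o["eef_pos"],shift(o,[.552,0,.11],np.radians(-13.4)))
E
```

```text
t: 11.75
eef_pos: [0.5317, -0.1036, 0.1231]
tool_rot: [0.003, 0.112, 0.994, 0.0]
contact_force: [-0.4, 0.3, -0.5]
gripper_width: 0.682
grasp_force: 0.0
[-0.25  0.41  0.41  2.   -0.23  0.77  1.64] [ 0.53168783 -0.10360698  0.12305731] (array([0.0033, 0.1055, 0.0132]), np.float64(-1.5607904783030264))
```

```bash
python3 -m jog '[{"x":0.002,"y":0.03,"z":0,"ax":0,"ay":0,"az":-0.14},{"x":0.003,"y":0.06,"z":0,"ax":0,"ay":0,"az":-0.28},{"x":0.003,"y":0.09,"z":0,"ax":0,"ay":0,"az":-0.42},{"x":0.003,"y":0.105,"z":0,"ax":0,"ay":0,"az":-0.56},{"x":0.003,"y":0.105,"z":0,"ax":0,"ay":0,"az":-0.7},{"x":0.003,"y":0.105,"z":0,"ax":0,"ay":0,"az":-0.84},{"x":0.003,"y":0.105,"z":0,"ax":0,"ay":0,"az":-0.98},{"x":0.003,"y":0.105,"z":0,"ax":0,"ay":0,"az":-1.12},{"x":0.003,"y":0.105,"z":0,"ax":0,"ay":0,"az":-1.26},{"x":0.003,"y":0.105,"z":0,"ax":0,"ay":0,"az":-1.4},{"x":0.003,"y":0.105,"z":0,"ax":0,"ay":0,"az":-1.54},{"x":0.003,"y":0.105,"z":0,"ax":0,"ay":0,"az":-1.565}]' 1
python3 -m jog '[{"x":0,"y":0,"z":0.01,"ax":0,"ay":0,"az":0},{"x":0,"y":0,"z":0.01,"ax":0,"ay":0,"az":0},{"x":0,"y":0,"z":0.01,"ax":0,"ay":0,"az":0}]'
python3 - <<'E'
from h import *;from station import *
o=get_obs();print(o["q"].round(2),o["eef_pos"],shift(o,[.552,0,.045],np.radians(-13.4)))
E
```

```text
t: 12.95
eef_pos: [0.5494, -0.0003, 0.1193]
tool_rot: [-0.0, -0.622, 0.783, 0.001]
contact_force: [1.2, -0.8, -0.5]
gripper_width: 1.002
grasp_force: 0.0
t: 13.25
eef_pos: [0.5495, -0.0002, 0.1095]
tool_rot: [-0.001, -0.621, 0.784, 0.0]
contact_force: [0.3, 0.2, -0.4]
gripper_width: 1.003
grasp_force: 0.0
[-0.12  0.42  0.01  1.96 -0.01  0.76  2.8 ] [ 5.49502356e-01 -2.47106195e-04  1.09500956e-01] (array([-0.0008, -0.0025,  0.0645]), np.float64(0.0027094222335724005))
```

```bash
python3 -m jog '[{"x":-0.001,"y":-0.002,"z":0.03,"ax":0,"ay":0,"az":0},{"x":-0.001,"y":-0.002,"z":0.05,"ax":0,"ay":0,"az":0},{"x":-0.001,"y":-0.002,"z":0.06,"ax":0,"ay":0,"az":0},{"x":-0.001,"y":-0.002,"z":0.065,"ax":0,"ay":0,"az":0},{"x":-0.001,"y":-0.002,"z":0.067,"ax":0,"ay":0,"az":0},{"x":-0.001,"y":-0.002,"z":0.067,"ax":0,"ay":0,"az":0}]'
python3 -m jog '[{"x":0,"y":0,"z":0.002,"ax":0,"ay":0,"az":0},{"x":0,"y":0,"z":0.004,"ax":0,"ay":0,"az":0},{"x":0,"y":0,"z":0.006,"ax":0,"ay":0,"az":0},{"x":0,"y":0,"z":0.008,"ax":0,"ay":0,"az":0},{"x":0,"y":0,"z":0.008,"ax":0,"ay":0,"az":0}]'
python3 - <<'E'
from h import *;from station import *
import cv2
o=get_obs();print(o["eef_pos"].round(4),o["contact_force"].round(1),o["torque"].round(2))
s=read_camera("side");cv2.imwrite("pics/p5.png",cv2.resize(s[150:230,290:400,::-1],None,fx=7,fy=7,interpolation=cv2.INTER_CUBIC))
E
```

```text
t: 13.85
eef_pos: [0.5526, 0.0003, 0.0438]
tool_rot: [0.0, -0.621, 0.783, -0.0]
contact_force: [0.3, 0.2, 0.5]
gripper_width: 0.998
grasp_force: 0.0
t: 14.35
eef_pos: [0.5534, 0.0003, 0.0364]
tool_rot: [0.001, -0.621, 0.783, -0.001]
contact_force: [-0.1, -0.8, 4.9]
gripper_width: 1.002
grasp_force: 2.6
[5.534e-01 3.000e-04 3.640e-02] [-0.1 -0.8  4.9] [-0.09 -0.03 -0.02]
```

View pics/p5.png

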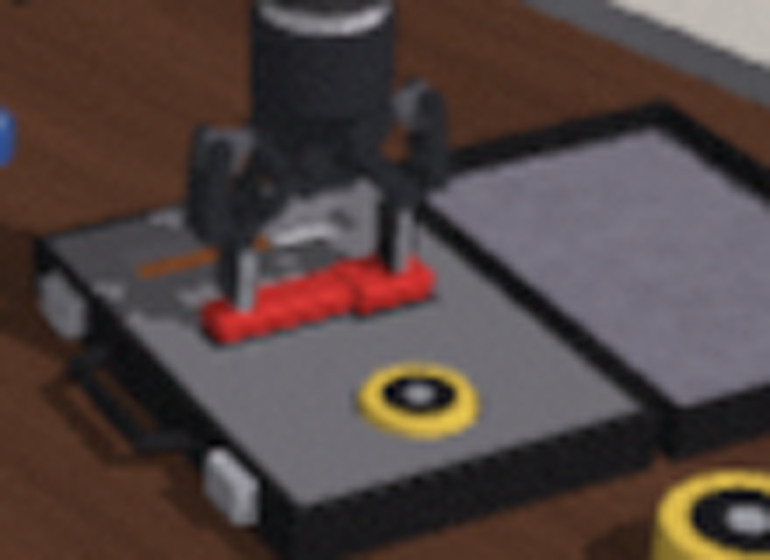

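The tape is fully home, with its hub at about px (350,206). Both fingertips rest on top of the stapler, over the tail at (325,194) and the head at (347,189). I'll keep pressing.

```bash
python3 -m jog '[{"x":0,"y":0,"z":0.002,"ax":0,"ay":0,"az":0},{"x":0,"y":0,"z":0.004,"ax":0,"ay":0,"az":0},{"x":0,"y":0,"z":0.006,"ax":0,"ay":0,"az":0},{"x":0,"y":0,"z":0.007,"ax":0,"ay":0,"az":0},{"x":0,"y":0,"z":0.007,"ax":0,"ay":0,"az":0}]'
python3 -m jog '[{"x":0,"y":0,"z":0.001,"ax":0,"ay":0,"az":0},{"x":0,"y":0,"z":0.002,"ax":0,"ay":0,"az":0},{"x":0,"y":0,"z":0.003,"ax":0,"ay":0,"az":0},{"x":0,"y":0,"z":0.003,"ax":0,"ay":0,"az":0}]'
python3 - <<'E'
from station import *
o=get_obs();print(o["eef_pos"].round(4),o["contact_force"].round(1),o["torque"].round(2))
E
```

```text
t: 14.9
eef_pos: [0.5538, 0.0002, 0.0296]
tool_rot: [0.001, -0.621, 0.784, -0.001]
contact_force: [0.1, -1.0, 8.8]
gripper_width: 1.002
grasp_force: 4.0
t: 15.3
eef_pos: [0.554, 0.0003, 0.0278]
tool_rot: [0.001, -0.621, 0.784, -0.001]
contact_force: [-2.2, 0.9, 21.8]
gripper_width: 0.999
grasp_force: 10.9
[5.54e-01 3.00e-04 2.78e-02] [-2.2  0.9 21.8] [0.21 1.46 0.  ]
```

```bash
python3 -m jog '[{"x":0,"y":0,"z":0.001,"ax":0,"ay":0,"az":0},{"x":0,"y":0,"z":0.002,"ax":0,"ay":0,"az":0},{"x":0,"y":0,"z":0.002,"ax":0,"ay":0,"az":0},{"x":0,"y":0,"z":0.002,"ax":0,"ay":0,"az":0}]'
python3 -m jog '[{"x":0,"y":0,"z":-0.02,"ax":0,"ay":0,"az":0},{"x":0,"y":0,"z":-0.07,"ax":0,"ay":0,"az":0},{"x":0,"y":0,"z":-0.12,"ax":0,"ay":0,"az":0},{"x":0,"y":0,"z":-0.17,"ax":0,"ay":0,"az":0},{"x":0,"y":0.0,"z":-0.2,"ax":0,"ay":0,"az":0},{"x":0,"y":0,"z":-0.2,"ax":0,"ay":0,"az":0}]'
python3 - <<'E'
from h import *;from station import *
s=read_camera("side");cv2.imwrite("pics/p6.png",cv2.resize(s[150:230,290:400,::-1],None,fx=7,fy=7,interpolation=cv2.INTER_CUBIC))
P=camera_params("side");a=np.radians(-13.4)
h=hsv(s);m=((h[...,0]<6)|(h[...,0]>174))&(h[...,1]>120)&(h[...,2]>60);m[:,:290]=0;m[:150]=0;m[230:]=0;m[:,400:]=0
b=max(blobs(m),key=lambda b:b[0]);q=np.argwhere(b[2])
for c in range(q[:,1].min(),q[:,1].max()+1,4):
    r=q[q[:,1]==c,0];print(c,r.min(),r.max())
for z in(.041,.053):print(z,[proj(P,[.554+x*np.cos(a)-.0*np.sin(a),0+x*np.sin(a),z])[0].round(1) for x in(.065,.045,-.045,-.065)])
E
```

```text
t: 15.7
eef_pos: [0.5541, 0.0004, 0.0277]
tool_rot: [0.001, -0.621, 0.784, -0.001]
contact_force: [-8.2, -0.4, 41.4]
gripper_width: 1.001
grasp_force: 21.1
t: 16.3
eef_pos: [0.5551, 0.0003, 0.2285]
tool_rot: [0.004, -0.621, 0.784, -0.003]
contact_force: [-0.2, -0.3, -0.6]
gripper_width: 1.0
grasp_force: 0.0
319 195 197
323 194 198
327 193 197
331 192 196
335 191 195
339 189 194
343 188 194
347 187 193
351 191 192
0.041 [array([349.4, 188. ]), array([344.8, 189.2]), array([323.8, 194.5]), array([319. , 195.7])]
0.053 [array([349.5, 185.3]), array([345. , 186.4]), array([323.9, 191.7]), array([319. , 192.9])]
```

View pics/p6.png

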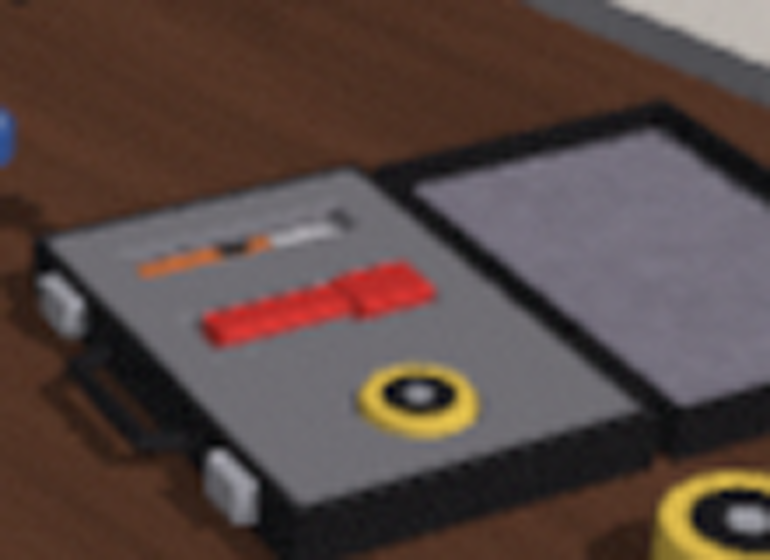

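The stapler lies low and level from (319,196) to (351,190), which matches the projected 6 mm height at both ends. The tape is flat and home at (350,206), the cutter has not moved, and the arm is clear, so I'm handing in.

```bash
python3 -c "
from station import *
print(hand_in())"
```

```text
the job is handed in; nothing more can be done
None
```

The job is handed in: the yellow tape measure was set in the round cutout, released and pressed home, then the red stapler was pressed home and level, with the cutter and the other things left alone; robot time was about 16 s of the 58 s allowed.

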